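Unlatch the tile drying cage and swing its gate open

TASK

Open the tile drying cage: lift the latch bar, which has a knob for this, until it is clear of the catch, draw it out without straining it against the catch (feel for the opening, never force it up or out), and swing the gate gently open to about a right angle or wider. Let go with the bar dropped back to level and the gate standing open, and leave the basin, the jar and the brush where they are.

Things in the scene. Friction and masses are not known exactly. Their poses are not given: they have to be found in the camera images.
- cage: low open-topped drying cage for clay tiles, plywood floor and white steel tube frame, about 270 x 270 mm and 145 mm high, fixed to the bench; the origin is on the bench under the middle; x points from the gate (front, robot's side) to the back, y to the left seen from the robot, z up
- gate_hinge (a point): a point on the gate's vertical hinge axis, 110 mm above the bench, fixed on the cage at x -110, y +110 mm of its frame, at the left end of the gate seen from the robot
- gate (a joint): opening angle of the gate (rad): 0 shut (gate along the cage's y axis), pi/2 square to the front, stop at 1.75. White tube frame 194 mm long from the hinge axis, 25 to 148 mm above the bench, 12 mm thick; its free (right) end swings towards the robot, clockwise seen from above. Light hinge friction: it stays where it is left
- bar (a joint): lift angle of the latch bar (rad): 0 level on its rest on the gate, growing as the free end rises, stop at 0.5; falls back to level by its own weight (0.14 to 0.25 kg). Plain steel bar 12 mm high, 6 mm thick, on the outer (robot's) side of the gate; its free end reaches 162 mm from the pivot, past the gate's free edge into the catch
- bar_pivot (a point): the bar's pivot on the gate, middle of the bar's section: 60 mm from the hinge axis along the gate, 15 mm out from the gate's middle plane on the robot's side, 110 mm above the bench
- bar_knob (a point): middle of the knob's stem: a black rubber-sleeved stem 16 mm across standing straight out from the bar (36 mm long, level, along -x of the cage when shut), with a steel flange 24 mm across and 5 mm thick at its outer end; 105 mm from the bar's pivot towards the free end, 21 mm out from the middle of the bar's thickness. The rubber hardly slips in a grip
- post: white square post 20 x 20 mm, 165 mm high, fixed beside the free end of the gate; origin on the bench under its middle, axes as the cage's. On its robot's side it carries the catch, whose height is NOT measured: it is screwed on through a slot and differs each time, so it must be felt
- catch_foot (a point): point on the bench straight below the catch's lip. The catch is a dark steel C, 8 mm wide, 159 mm from the bar's pivot: an upright lip 3 mm in front of the bar, 6 mm thick, its top 3 to 25 mm above the level bar's underside; and 16.5 mm over the lip's top a stiff leaf (6 N/mm) roofs both. Lift slowly till the bar feels the leaf, ease down 1 mm, draw out between. Over 9 N bends it
- basin: bystander: empty green plastic bowl, 170 mm across, 70 mm high, origin under its middle
- slipjar: bystander: grey jar with a white lid, 68 mm across, 100 mm high, origin under its middle
- brush: bystander: hand brush lying on the bench

How it is judged:
On the way, in this order (a step that is already met when the one before it is completed fails the run):
1. the bar is lifted while the gate is still shut (value of joint bar above 0.015 rad and value of joint gate below 0.05 rad), for 0.1 s.
2. the bar is out of the catch and the gate has begun to swing (value of joint gate above 0.3 rad), for 0.1 s.
At the end, for the whole second after the job is handed in: the gate stands still and open by at least 1.35 rad (77 degrees), the bar has dropped back to level (below 0.04 rad), and nothing is held (value of joint gate above 1.35 rad and velocity of joint gate between -0.05 and 0.05 rad/s and value of joint bar below 0.04 rad); the robot touches nothing.
It fails at once if the bar is pressed against the catch with more than 9 N (contact force between bar and post above 9 N).
It fails at once if the gate is flung faster than 2.5 rad/s (velocity of joint gate above 2.5 rad/s).
It fails at once if the basin is moved more than 20 mm (distance of basin from where it was at the start of the episode above 0.02 m).
It fails at once if the jar is moved more than 20 mm (distance of slipjar from where it was at the start of the episode above 0.02 m).
It fails at once if the brush is moved more than 20 mm (distance of brush from where it was at the start of the episode above 0.02 m).
It also fails if it takes over 72 s, if anything falls off the work surface, if the arm or the gripper's body presses on something with over 40 N, if the wrist force passes 120 N, or if a joint passes its speed limit or range.

ROBOT

A 7-joint arm with a two-finger parallel gripper is mounted at the origin on the work surface. World frame = base frame: x ahead of the robot, y to its left, z up, the work surface at z = 0. Lengths are in m, angles in rad, forces in N, time in s.
With the tool pointing down it reaches from about 0.4 to 0.85 m from the base axis. Payload 4.5 kg.
Tool frame: the origin (TCP) lies at the very end of the fingers, on their centre line; the grasp point (between the pads) lies 19 mm behind it (r.grip_point_offset is the distance from the TCP to the grasp point, in m); y points along the fingers, x is the direction in which the jaws open and shut, and the axes are right-handed (so a half turn about y gives the same grasp; the last joint's range is limited). The gripper opens to 88 mm and grips with 3 to 60 N. Pads are 18 mm wide; open, the fingers measure 123 mm over their backs; the gripper's body (75 mm by 187 mm) begins 45 mm behind the grasp point.
Start: joints at [-1.124, 0.689, -0.195, 1.565, 0.157, 0.902, -0.215], TCP at [0.251, 0.573, 0.216] pointing down, gripper open.
Joint ranges: [-3.01, 3.01], [-0.46, 2.08], [-1.47, 1.51], [0.13, 2.56], [-1, 4.14], [0.04, 2.09], [-2.66, 2.66]. Speed limits (rad/s): [2.57, 2.57, 3.14, 3.14, 3.14, 3.14, 3.14].

INTERFACE

Orientations are given as a unit quaternion [x, y, z, w].
In Python, from plant import get_state, snapshot, camera_params, job, r gives the robot as it stands.
- The arm moves only by the tool carry_out, never from a script. Its arguments are lists of equal length, an entry for each row: "offset": the shift along the world's x, y, z in m, a list of three; "twist": the turn about the world's z in degrees. In form: {"offset": [[tx, ty, tz], ...], "twist": [twist, ...]}. A call has 1 to 8 rows; each row shifts and turns the commanded pose from where the row before left it; what a row does not reach is not made up. A row lasts 1/8 s, in which the tool goes at most 62.5 mm and 10.7 degrees, less where a joint would pass 70% of its speed; a pose out of reach is approached as far as the arm can. A call with a gripper value outside its range is refused whole. "grip" is the finger opening in m, from 0 to 0.0881, set as the call begins (left out, the last holds). The fingers move at their own pace and stop on an object; "newtons" is the grip in N (left out, the last holds). Time passes only in rows, so rows that do not move let the fingers close. It gives the time, the measured TCP pose, the force and the opening at its end, in the units of the state.
- get_state(): the state, without advancing time (a new reading comes with each control period).
- snapshot(name): name is "scene" or "top"; returns the picture (384x512x3 uint8, red, green, blue); there is no depth.
- camera_params(name): a dict with "camera_matrix" (3x3 intrinsics, pixels), "eye" and "orientation" of the camera in the world. Camera axes: x right, y up, looking along -z (the intrinsics and any distortion apply to the point x, -y, -z); pixel columns grow to the right and rows downward; lengths in m; the calibration is good to about 2 mm. A picture is of the moment at which its call begins. camera_params takes no time and is no camera call.
- job.finish_job(): hands the job in, once; it reports no verdict.
The state is a dict: "clock": time; "q": joint angles; "qd": joint speeds; "joint_torque": joint torques, N m; "tool_pos": TCP position; "eef_rot": TCP orientation; "contact_force": force on the tool from outside, world axes, zero at the start; "moment": the same for the moment, N m; "opening": opening from 0.0 (shut) to 1.0 (fully open).
Only numpy, scipy, OpenCV 4.12 (cv2) and the standard library are available. Lean on these libraries where they do the work, as an engineer would, in place of code of your own. Each camera call takes 0.05 s, during which the arm holds its last target. There are 200 camera calls.

## Working session

There is one attempt and no reset: what is moved stays moved. The work goes in short steps, Python scripts to look and compute and a tool call to move; the robot and the scene stay as the last step left them, time stands still between calls to the robot, and variables do not carry over. Pictures are saved under pics/ and viewed, about 8 in all and at most 12, crops included, and the job is handed in when it is done.

Besides the shell and the picture viewer there is one more tool, called as name(argument=value, ...), one argument or row to a line, values as JSON. carry_out: Moves the arm, as the interface text tells. Its arguments: {"type":"object","properties":{"offset":{"type":"array"},"twist":{"type":"array"},"grip":{"type":"number"},"newtons":{"type":"number"}},"required":["offset","twist"]}

```bash
ls; mkdir -p pics
python3 - <<'E'
from plant import *
import cv2
for n in("scene","top"):
    cv2.imwrite(f"pics/{n}0.png",snapshot(n)[:,:,::-1]); print(n,camera_params(n))
print(get_state())
E
```

```text
pics
scene {'camera_matrix': array([[347.9619923 ,   0.        , 253.47624259],
       [  0.        , 347.9619923 , 192.9172927 ],
       [  0.        ,   0.        ,   1.        ]]), 'eye': array([1.31773223, 0.23510319, 0.60351535]), 'orientation': array([0.29357058, 0.38589801, 0.69819494, 0.52670947])}
top {'camera_matrix': array([[377.91717016,   0.        , 254.7083645 ],
       [  0.        , 377.91717016, 180.93946889],
       [  0.        ,   0.        ,   1.        ]]), 'eye': array([0.32449487, 0.04761195, 1.19357575]), 'orientation': array([-0.07118637,  0.07181383,  0.7146891 , -0.69209448])}
{'clock': 0.1, 'q': array([-1.12420958,  0.68991097, -0.19452319,  1.56619575,  0.15727745,
        0.90249485, -0.21510798]), 'qd': array([-0.00050985, -0.00185566, -0.00030045, -0.00180626,  0.00162827,
        0.00031289,  0.00067659]), 'joint_torque': array([-3.88059460e-03, -5.28496385e+01, -1.27167284e+00, -1.53834683e+01,
       -5.25644724e-02,  1.99900445e-03,  4.39202825e-05]), 'tool_pos': array([0.25052689, 0.57195433, 0.21509536]), 'eef_rot': array([ 0.5921849 ,  0.38647726, -0.38739808, -0.59150241]), 'contact_force': array([-0.07352573, -0.8185588 ,  0.18513779]), 'moment': array([ 0.02380853, -0.02203745, -0.05901373]), 'opening': 1.0000204144813996}
```

View pics/scene0.png

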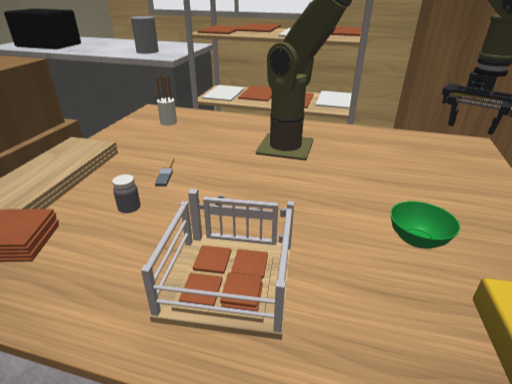

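View pics/top0.png

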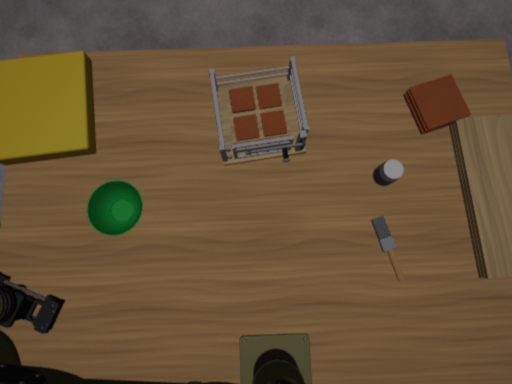

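The scene view shows the cage at about (225,260), with the gate on the robot's side. In the top view the cage spans about (212-307, 60-162), the knob is near (286,155), the basin is at (115,207), the jar at (388,172) and the brush at (385,240). Next I'll enlarge the gate area.

Run:
```python
import cv2
a=cv2.imread("pics/top0.png")[50:175,200:320]; cv2.imwrite("pics/topc.png",cv2.resize(a,None,fx=4.8,fy=4.8,interpolation=cv2.INTER_CUBIC))
```

```text
(no output)
```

View pics/topc.png

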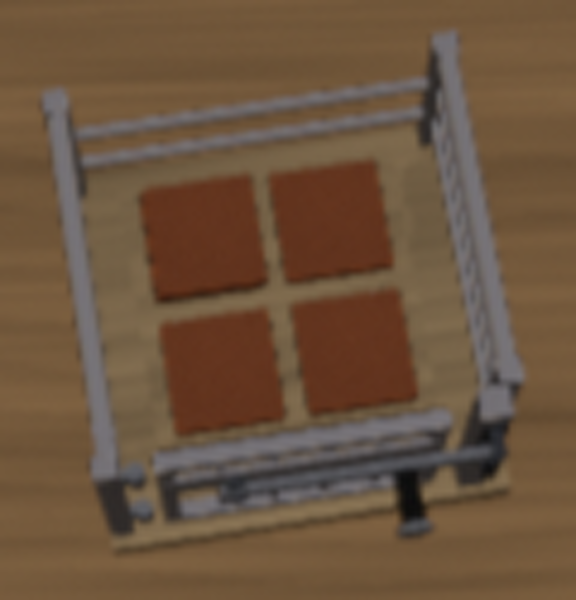

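The enlarged view shows the bar from its pivot at crop (232,490) to the catch at (495,450). The knob stem runs from (405,475) to its flange at (413,527), and the post top is at (497,402). I'll cast rays through these.

```bash
cat > h.py <<'E'
from plant import *
import numpy as np, cv2
from scipy.spatial.transform import Rotation as R
def ray(n,u,v):
    p=camera_params(n);K=p["camera_matrix"]
    d=R.from_quat(p["orientation"]).apply([(u-K[0,2])/K[0,0],-(v-K[1,2])/K[1,1],-1]);return p["eye"],d
def onz(n,u,v,z):
    e,d=ray(n,u,v);return e+d*(z-e[2])/d[2]
def proj(n,X):
    p=camera_params(n);K=p["camera_matrix"]
    c=R.from_quat(p["orientation"]).inv().apply(np.asarray(X)-p["eye"]);return K[0,2]-K[0,0]*c[...,0]/c[...,2],K[1,2]+K[1,1]*c[...,1]/c[...,2]
E
python3 - <<'E'
from h import *
np.set_printoptions(precision=4,suppress=True)
c=lambda u,v,z:onz("top",200+u/4.8,50+v/4.8,z)
for n,u,v,z in [("pivot",232,490,.112),("barend",495,452,.116),("stemroot",404,472,.118),("stemmid",409,500,.118),("flange",414,527,.115),("post",497,402,.165),
 ("FL",104,465,.145),("BL",55,100,.145),("BR",445,42,.145),("FR",508,370,.145),("gateL",160,460,.148),("gateR",445,418,.148),("tileA",205,237,.02)]: print(n,c(u,v,z))
s=get_state();print(R.from_quat(s["eef_rot"]).as_matrix(),r.grip_point_offset,[a for a in dir(r) if a[0]!='_'])
E
```

```text
pivot [0.6346 0.0592 0.112 ]
barend [ 0.6525 -0.1042  0.116 ]
stemroot [ 0.6409 -0.0471  0.118 ]
stemmid [ 0.623  -0.0493  0.118 ]
flange [ 0.6066 -0.0518  0.115 ]
post [ 0.6685 -0.1002  0.165 ]
FL [0.6432 0.1353 0.145 ]
BL [0.8826 0.1627 0.145 ]
BR [ 0.9143 -0.0841  0.145 ]
FR [ 0.6953 -0.111   0.145 ]
gateL [0.6444 0.1015 0.148 ]
gateR [ 0.6651 -0.0708  0.148 ]
tileA [0.8429 0.0737 0.02  ]
[[ 0.4011 -0.0006 -0.916 ]
 [ 0.916  -0.0015  0.4011]
 [-0.0016 -1.     -0.0001]] 0.0187 ['Unreachable', 'grip_point_offset']
```

carry_out(
  offset=[
    [0.023,-0.0388,0],
    [0.023,-0.0388,0],
    [0.023,-0.0388,0],
    [0.023,-0.0388,0],
    [0.023,-0.0388,0],
    [0.023,-0.0388,0],
    [0.023,-0.0388,0],
    [0.023,-0.0388,0],
  ],
  twist=[2,2,2,2,2,2,2,2],
  grip=0.044,
)

```text
clock: 1.1
tool_pos: [0.4352, 0.2606, 0.2156]
eef_rot: [-0.532, -0.466, 0.466, 0.532]
contact_force: [0.9, -0.1, -0.3]
opening: 0.504
```

carry_out(
  offset=[
    [0.023,-0.0388,0],
    [0.023,-0.0388,0],
    [0.023,-0.0388,0],
    [0.023,-0.0388,0],
    [0.023,-0.0388,0],
    [0.023,-0.0388,0],
    [0.023,-0.0388,0],
    [0.021,-0.0388,0],
  ],
  twist=[2,2,2,2,2,2,2,0],
)

```text
clock: 2.1
tool_pos: [0.6171, -0.0497, 0.2154]
eef_rot: [-0.471, -0.527, 0.527, 0.472]
contact_force: [0.4, 1.7, -0.3]
opening: 0.498
```

carry_out(
  offset=[
    [0,0,0],
    [0,0,0],
  ],
  twist=[0,0],
)

```text
clock: 2.35
tool_pos: [0.6161, -0.0473, 0.2154]
eef_rot: [0.471, 0.527, -0.527, -0.472]
contact_force: [0.2, 0.2, -0.4]
opening: 0.499
```

```bash
cat > s.py <<'E'
from h import *
np.set_printoptions(precision=4,suppress=True)
s=get_state();M=R.from_quat(s["eef_rot"]).as_matrix()
print(s["clock"],s["tool_pos"],"jaw deg",np.degrees(np.arctan2(M[1,0],M[0,0])),M[:,1],s["contact_force"],s["moment"],s["opening"]*88.1)
print(s["q"])
E
python3 s.py
python3 - <<'E'
from h import *
a=snapshot("scene")[:,:,::-1]; cv2.imwrite("pics/s1.png",cv2.resize(a[130:330,130:330],None,fx=3,fy=3,interpolation=cv2.INTER_CUBIC))
E
```

```text
2.35 [ 0.6161 -0.0473  0.2154] jaw deg 96.3853391771557 [-0.0013  0.0012 -1.    ] [ 0.2225  0.22   -0.4213] [ 0.0653  0.0036 -0.0078] 43.98052728968129
[ 0.2359  0.7023 -0.4226  1.5798  0.3343  0.9332  1.3833]
```

View pics/s1.png

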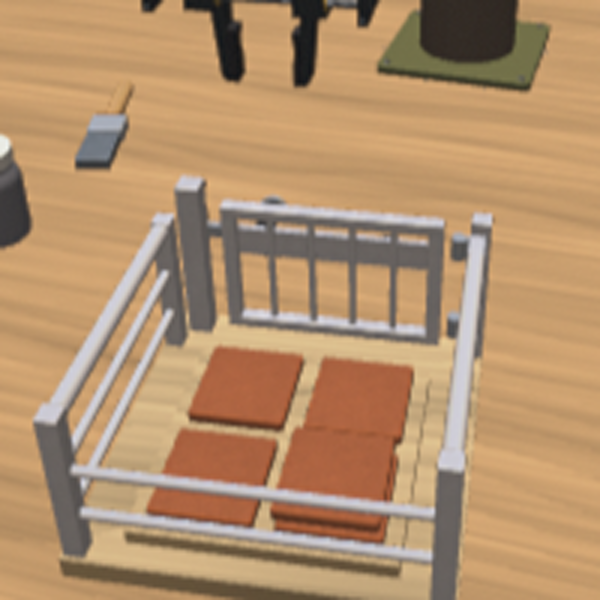

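The open fingers hang in front of the cage above the knob, with the gate and post unobstructed, so I'll descend.

carry_out(
  offset=[
    [0.002,-0.001,-0.012],
    [0,0,-0.014],
    [0,0,-0.014],
    [0,0,-0.014],
    [0,0,-0.014],
    [0,0,-0.014],
    [0,0,-0.004],
    [0,0,-0.003],
  ],
  twist=[0,0,0,0,0,0,0,0],
)

```text
clock: 3.4
tool_pos: [0.6189, -0.0492, 0.1267]
eef_rot: [0.472, 0.527, -0.527, -0.472]
contact_force: [1.4, 0.2, -0.5]
opening: 0.498
```

```bash
python3 s.py
python3 - <<'E'
from h import *
a=snapshot("scene")[:,:,::-1]; b=snapshot("top")[:,:,::-1]
z=lambda i:cv2.resize(i,(400,400),interpolation=cv2.INTER_CUBIC)
cv2.imwrite("pics/s2.png",np.hstack([z(a[150:250,170:270]),z(b[100:200,220:320])]))
E
```

```text
3.4 [ 0.6189 -0.0492  0.1267] jaw deg 96.34543861039847 [ 0.0003  0.0002 -1.    ] [ 1.4463  0.2172 -0.4854] [ 0.0493 -0.0437 -0.0384] 43.840594923090336
[ 0.2115  0.8124 -0.3749  1.6528  0.3992  0.7528  1.3302]
```

View pics/s2.png

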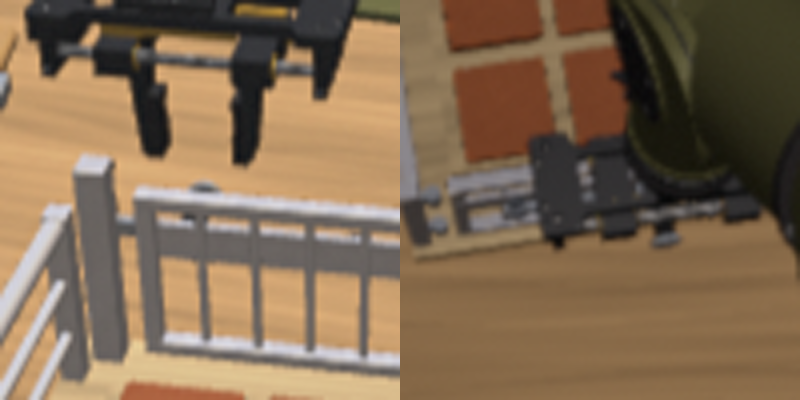

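The fingers straddle the knob, whose flange shows between them at (205,187) in the left half. Now a slow final descent, watching the force because the gripper's body passes close to the post top.

carry_out(
  offset=[
    [0,0,-0.003],
    [0,0,-0.003],
    [0,0,-0.003],
    [0,0,-0.003],
    [0,0,-0.003],
    [0,0,0],
  ],
  twist=[0,0,0,0,0,0],
)

```text
clock: 4.25
tool_pos: [0.6185, -0.0493, 0.1115]
eef_rot: [-0.471, -0.527, 0.527, 0.472]
contact_force: [1.5, 1.0, 0.2]
opening: 0.504
```

carry_out(
  offset=[
    [0,0,-0.002],
    [0,0,-0.002],
    [0,0,-0.002],
    [0,0,-0.002],
    [0,0,0],
  ],
  twist=[0,0,0,0,0],
)

```text
clock: 4.88
tool_pos: [0.6186, -0.0493, 0.1036]
eef_rot: [-0.471, -0.527, 0.527, 0.472]
contact_force: [0.2, -0.0, 0.4]
opening: 0.499
```

```bash
python3 s.py
```

```text
4.875 [ 0.6186 -0.0493  0.1036] jaw deg 96.34901154341766 [-0.0004  0.0001 -1.    ] [ 0.163  -0.0447  0.4108] [ 0.0808 -0.0207  0.0377] 43.96986579762495
[ 0.2032  0.843  -0.3598  1.6676  0.416   0.708   1.3156]
```

carry_out(
  offset=[
    [0,0,-0.0015],
    [0,0,0],
    [0,0,0],
    [0,0,0],
    [0,0,0],
    [0,0,0],
  ],
  twist=[0,0,0,0,0,0],
  grip=0.01,
  newtons=10,
)

```text
clock: 5.62
tool_pos: [0.6187, -0.0493, 0.1024]
eef_rot: [0.471, 0.527, -0.527, -0.472]
contact_force: [0.7, 0.2, -0.4]
opening: 0.117
```

```bash
python3 s.py
```

```text
5.625 [ 0.6187 -0.0493  0.1024] jaw deg 96.35359023741508 [-0.      0.0001 -1.    ] [ 0.6955  0.2039 -0.4423] [-0.0047  0.0426  0.0279] 10.299687055828752
[ 0.2027  0.8448 -0.3589  1.6684  0.4171  0.7052  1.3148]
```

Run:
```python
from h import *
a=snapshot("scene")[:,:,::-1]; b=snapshot("top")[:,:,::-1]
z=lambda i:cv2.resize(i,(400,400),interpolation=cv2.INTER_CUBIC)
cv2.imwrite("pics/s3.png",np.hstack([z(a[165:245,180:260]),z(b[120:180,250:310])]))
s=get_state();print(proj("scene",[s["tool_pos"],[.6245,-.0478,.11],[.6066,-.0518,.11],[.6254,-.0474,.11]]))
```

```text
(array([220.81657494, 220.4278167 , 221.38970843, 220.45154777]), array([203.50453518, 202.30835385, 198.43068791, 202.51881346]))
```

View pics/s3.png

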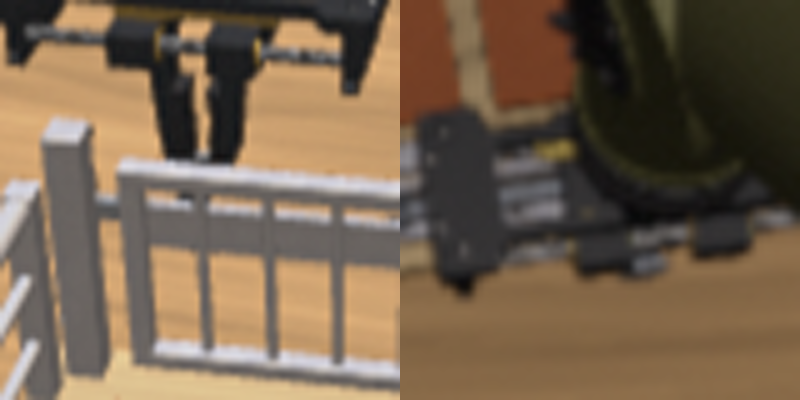

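The closed fingers show at about (175-240, 80-170) with the flange visible in the gap at (203,158), yet the opening reads 10 mm, less than the stem's 16. I'll command it shut to see whether it stalls on something.

carry_out(
  offset=[
    [0,0,0],
    [0,0,0],
    [0,0,0],
  ],
  twist=[0,0,0],
  grip=0.0,
)

```text
clock: 6.1
tool_pos: [0.6187, -0.0492, 0.1023]
eef_rot: [0.472, 0.527, -0.527, -0.472]
contact_force: [0.2, 0.7, 0.0]
opening: 0.006
```

```bash
python3 s.py
```

```text
6.1 [ 0.6187 -0.0492  0.1023] jaw deg 96.35175766842481 [ 0.      0.0001 -1.    ] [0.2205 0.7057 0.0476] [ 0.0382  0.0325 -0.0163] 0.5547827436931051
[ 0.2026  0.8448 -0.3589  1.6683  0.4171  0.7051  1.3147]
```

Nothing is between the pads. I'll open, go up, close, and feel downward for the stem's real height.

carry_out(
  offset=[
    [0,0,0],
    [0,0,0],
    [0,0,0],
  ],
  twist=[0,0,0],
  grip=0.044,
)

```text
clock: 6.48
tool_pos: [0.6187, -0.0493, 0.1023]
eef_rot: [0.472, 0.527, -0.527, -0.472]
contact_force: [-1.0, 0.5, 0.1]
opening: 0.322
```

```bash
python3 s.py
python3 - <<'E'
from h import *
a=snapshot("scene")[:,:,::-1]; b=snapshot("top")[:,:,::-1]
z=lambda i:cv2.resize(i,(400,400),interpolation=cv2.INTER_CUBIC)
cv2.imwrite("pics/s4.png",np.hstack([z(a[175:225,195:245]),z(b[130:180,260:310])]))
print(proj("scene",np.array([[.6066,-.0518,.122],[.6066,-.0518,.11],[.6254,-.0474,.118]])))
E
```

```text
6.475 [ 0.6187 -0.0493  0.1023] jaw deg 96.35290273402258 [ 0.      0.0001 -1.    ] [-0.9903  0.5279  0.0829] [ 0.0855  0.0331 -0.0106] 28.326440282380837
[ 0.2026  0.8448 -0.3589  1.6684  0.4172  0.7051  1.3147]
(array([221.17931917, 221.38970843, 220.30455624]), array([194.54165918, 198.43068791, 199.90404632]))
```

View pics/s4.png

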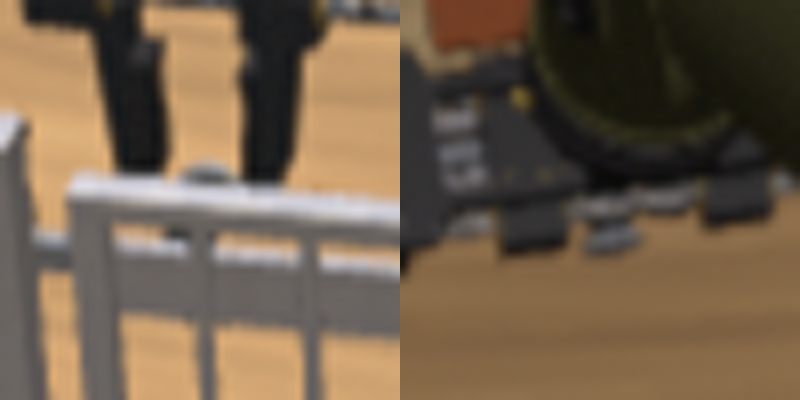

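The flange top is at (208,165) in the left half, which matches a stem centre 107–110 mm high, centred between the fingers. The tips probably just don't cover it, so I'll go slightly outward and lower, watching for contact of the body with the post.

carry_out(
  offset=[
    [-0.002,0,0],
    [0,0,-0.002],
    [0,0,-0.002],
    [0,0,0],
  ],
  twist=[0,0,0,0],
)

```text
clock: 7.08
tool_pos: [0.6165, -0.0493, 0.0981]
eef_rot: [-0.471, -0.527, 0.527, 0.472]
contact_force: [0.6, -0.5, 1.0]
opening: 0.502
```

carry_out(
  offset=[
    [0,0,-0.002],
    [0,0,-0.001],
    [0,0,0],
  ],
  twist=[0,0,0],
)

```text
clock: 7.45
tool_pos: [0.6167, -0.0492, 0.0952]
eef_rot: [-0.471, -0.527, 0.527, 0.472]
contact_force: [-0.4, 0.3, -0.4]
opening: 0.502
```

carry_out(
  offset=[
    [0,0,-0.002],
    [0,0,0],
  ],
  twist=[0,0],
)

```text
clock: 7.7
tool_pos: [0.6166, -0.0493, 0.0932]
eef_rot: [-0.471, -0.527, 0.527, 0.472]
contact_force: [0.8, 0.5, -0.1]
opening: 0.499
```

carry_out(
  offset=[
    [0,0,0],
    [0,0,0],
    [0,0,0],
    [0,0,0],
    [0,0,0],
    [0,0,0],
  ],
  twist=[0,0,0,0,0,0],
  grip=0.0,
  newtons=10,
)

```text
clock: 8.45
tool_pos: [0.6165, -0.0512, 0.0933]
eef_rot: [-0.472, -0.526, 0.527, 0.471]
contact_force: [0.1, -4.8, 1.0]
opening: 0.101
```

carry_out(
  offset=[
    [0,0,0],
    [0,0,0],
  ],
  twist=[0,0],
)

```text
clock: 8.7
tool_pos: [0.6165, -0.0513, 0.0933]
eef_rot: [-0.472, -0.526, 0.527, 0.472]
contact_force: [0.0, -6.4, 0.2]
opening: 0.103
```

```bash
python3 s.py
```

```text
8.7 [ 0.6165 -0.0513  0.0933] jaw deg 96.26840391332611 [-0.0005 -0.0023 -1.    ] [ 0.0357 -6.4398  0.2442] [-1.188   0.0563  0.0035] 9.09575651721475
[ 0.2001  0.8548 -0.35    1.6795  0.4255  0.6842  1.3073]
```

It now stalls on the stem, but apparently at the tapered part of the fingers and off-centre by about 3 mm in y. I'll reopen, shift, go lower and grip again.

carry_out(
  offset=[
    [0,0,0],
    [0,0,0],
    [0,-0.003,0],
    [0,0,-0.002],
    [0,0,-0.002],
    [0,0,0],
  ],
  twist=[0,0,0,0,0,0],
  grip=0.034,
)

```text
clock: 9.45
tool_pos: [0.6165, -0.0522, 0.0891]
eef_rot: [-0.471, -0.527, 0.527, 0.472]
contact_force: [-0.7, 0.2, -0.1]
opening: 0.388
```

carry_out(
  offset=[
    [0,0,-0.002],
    [0,0,0],
  ],
  twist=[0,0],
)

```text
clock: 9.7
tool_pos: [0.6166, -0.0522, 0.0872]
eef_rot: [-0.471, -0.527, 0.527, 0.472]
contact_force: [-0.2, -0.1, 0.2]
opening: 0.387
```

carry_out(
  offset=[
    [0,0,0],
    [0,0,0],
    [0,0,0],
    [0,0,0],
    [0,0,0],
    [0,0,0],
  ],
  twist=[0,0,0,0,0,0],
  grip=0.0,
)

```text
clock: 10.45
tool_pos: [0.617, -0.0515, 0.0874]
eef_rot: [0.471, 0.527, -0.527, -0.472]
contact_force: [-0.5, 3.1, 0.4]
opening: 0.173
```

```bash
python3 s.py
```

```text
10.45 [ 0.617  -0.0515  0.0874] jaw deg 96.38018615488116 [ 0.0005  0.001  -1.    ] [-0.4936  3.0691  0.4388] [ 0.6848 -0.0317  0.0044] 15.253148187720205
[ 0.2019  0.8636 -0.3492  1.6817  0.4291  0.6724  1.3081]
```

The grip is good, at a 15.3 mm opening on the 16 mm rubber stem. I'll lift the first 4 mm, which is below any possible leaf height, and see what the free force is.

carry_out(
  offset=[
    [0,0.0008,0],
    [0,0,0.001],
    [0,0,0.001],
    [0,0,0],
    [0,0,0],
  ],
  twist=[0,0,0,0,0],
)

```text
clock: 11.08
tool_pos: [0.6166, -0.0515, 0.0893]
eef_rot: [-0.471, -0.527, 0.527, 0.472]
contact_force: [1.1, 2.3, -1.4]
opening: 0.173
```

carry_out(
  offset=[
    [0,0,0.001],
    [0,0,0.001],
    [0,0,0],
    [0,0,0],
  ],
  twist=[0,0,0,0],
)

```text
clock: 11.58
tool_pos: [0.6166, -0.0514, 0.0913]
eef_rot: [-0.471, -0.527, 0.527, 0.472]
contact_force: [0.8, 2.2, -3.0]
opening: 0.171
```

```bash
python3 s.py
```

```text
11.575 [ 0.6166 -0.0514  0.0913] jaw deg 96.35351314422503 [-0.0003  0.0002 -1.    ] [ 0.8235  2.1888 -3.0233] [ 0.55   -0.1164 -0.0358] 15.04207344454065
[ 0.2024  0.858  -0.3512  1.6803  0.4263  0.6803  1.3095]
```

carry_out(
  offset=[
    [0,0,0.0005],
    [0,0,0],
    [0,0,0],
  ],
  twist=[0,0,0],
)

```text
clock: 11.95
tool_pos: [0.6166, -0.0514, 0.0918]
eef_rot: [-0.471, -0.527, 0.527, 0.472]
contact_force: [1.4, 3.4, -3.6]
opening: 0.17
```

carry_out(
  offset=[
    [0,0,0.0005],
    [0,0,0],
  ],
  twist=[0,0],
)

```text
clock: 12.2
tool_pos: [0.6166, -0.0513, 0.0923]
eef_rot: [-0.471, -0.527, 0.527, 0.472]
contact_force: [0.4, 2.8, -3.5]
opening: 0.173
```

carry_out(
  offset=[
    [0,0,0.0005],
    [0,0,0],
  ],
  twist=[0,0],
)

```text
clock: 12.45
tool_pos: [0.6167, -0.0513, 0.0929]
eef_rot: [0.471, 0.527, -0.527, -0.472]
contact_force: [-0.3, 3.7, -3.4]
opening: 0.173
```

carry_out(
  offset=[
    [0,0,0.0005],
    [0,0,0],
  ],
  twist=[0,0],
)

```text
clock: 12.7
tool_pos: [0.6167, -0.0513, 0.0934]
eef_rot: [0.471, 0.527, -0.527, -0.472]
contact_force: [-0.9, 4.3, -3.3]
opening: 0.173
```

carry_out(
  offset=[
    [0,0.0005,0.0005],
    [0,0,0],
  ],
  twist=[0,0],
)

```text
clock: 12.95
tool_pos: [0.6167, -0.0513, 0.0939]
eef_rot: [-0.472, -0.527, 0.527, 0.471]
contact_force: [0.3, 3.7, -3.0]
opening: 0.176
```

carry_out(
  offset=[
    [0,0.0005,0.0005],
    [0,0,0],
  ],
  twist=[0,0],
)

```text
clock: 13.2
tool_pos: [0.6167, -0.0513, 0.0944]
eef_rot: [-0.472, -0.527, 0.527, 0.471]
contact_force: [0.3, 0.8, -2.0]
opening: 0.173
```

carry_out(
  offset=[
    [0,0,0.0005],
    [0,0,0],
  ],
  twist=[0,0],
)

```text
clock: 13.45
tool_pos: [0.6167, -0.0512, 0.0949]
eef_rot: [-0.472, -0.527, 0.527, 0.471]
contact_force: [0.5, 0.9, -2.3]
opening: 0.174
```

carry_out(
  offset=[
    [0,0,0.0005],
    [0,0,0],
  ],
  twist=[0,0],
)

```text
clock: 13.7
tool_pos: [0.6167, -0.0512, 0.0954]
eef_rot: [-0.472, -0.527, 0.527, 0.471]
contact_force: [-0.2, -0.6, -2.2]
opening: 0.174
```

carry_out(
  offset=[
    [0,0,0.0006],
    [0,0,0],
  ],
  twist=[0,0],
)

```text
clock: 13.95
tool_pos: [0.6167, -0.0511, 0.096]
eef_rot: [-0.472, -0.527, 0.527, 0.472]
contact_force: [-0.4, -1.5, -2.1]
opening: 0.173
```

carry_out(
  offset=[
    [0,0,0.0006],
    [0,0,0],
  ],
  twist=[0,0],
)

```text
clock: 14.2
tool_pos: [0.6166, -0.051, 0.0966]
eef_rot: [-0.472, -0.527, 0.527, 0.472]
contact_force: [-0.2, -2.4, -2.0]
opening: 0.173
```

carry_out(
  offset=[
    [0,-0.0004,0.0006],
    [0,0,0],
  ],
  twist=[0,0],
)

```text
clock: 14.45
tool_pos: [0.6166, -0.051, 0.0971]
eef_rot: [-0.472, -0.527, 0.527, 0.472]
contact_force: [-0.0, -2.5, -1.9]
opening: 0.174
```

carry_out(
  offset=[
    [0,-0.0003,0.0006],
    [0,0,0],
  ],
  twist=[0,0],
)

```text
clock: 14.7
tool_pos: [0.6166, -0.0509, 0.0978]
eef_rot: [0.471, 0.527, -0.527, -0.472]
contact_force: [0.1, -1.5, -2.1]
opening: 0.173
```

carry_out(
  offset=[
    [0,0,0.0006],
    [0,0,0],
  ],
  twist=[0,0],
)

```text
clock: 14.95
tool_pos: [0.6166, -0.0509, 0.0984]
eef_rot: [0.471, 0.527, -0.527, -0.472]
contact_force: [-0.3, -1.4, -2.3]
opening: 0.175
```

carry_out(
  offset=[
    [0,0,0.0006],
    [0,0,0],
  ],
  twist=[0,0],
)

```text
clock: 15.2
tool_pos: [0.6167, -0.0508, 0.099]
eef_rot: [0.471, 0.527, -0.527, -0.472]
contact_force: [-0.7, -0.4, -2.5]
opening: 0.175
```

carry_out(
  offset=[
    [0,0,0.0006],
    [0,0,0],
  ],
  twist=[0,0],
)

```text
clock: 15.45
tool_pos: [0.6168, -0.0508, 0.0996]
eef_rot: [0.471, 0.527, -0.527, -0.472]
contact_force: [0.0, -0.4, -2.9]
opening: 0.174
```

carry_out(
  offset=[
    [0,0,0.0005],
    [0,0,0],
  ],
  twist=[0,0],
)

```text
clock: 15.7
tool_pos: [0.6168, -0.0508, 0.1001]
eef_rot: [0.471, 0.527, -0.527, -0.472]
contact_force: [-0.0, 0.6, -2.2]
opening: 0.172
```

carry_out(
  offset=[
    [0,0,0.0006],
    [0,0,0],
  ],
  twist=[0,0],
)

```text
clock: 15.95
tool_pos: [0.6168, -0.0507, 0.1007]
eef_rot: [0.471, 0.527, -0.527, -0.472]
contact_force: [0.8, 1.2, -3.2]
opening: 0.171
```

carry_out(
  offset=[
    [0,0,0.0004],
    [0,0,0],
  ],
  twist=[0,0],
)

```text
clock: 16.2
tool_pos: [0.6168, -0.0507, 0.1011]
eef_rot: [0.471, 0.527, -0.527, -0.472]
contact_force: [-0.2, 2.2, -3.2]
opening: 0.172
```

carry_out(
  offset=[
    [0,0,0.0005],
    [0,0,0],
  ],
  twist=[0,0],
)

```text
clock: 16.45
tool_pos: [0.6168, -0.0507, 0.1016]
eef_rot: [0.471, 0.527, -0.527, -0.472]
contact_force: [0.8, 2.9, -1.8]
opening: 0.168
```

carry_out(
  offset=[
    [0,0.0005,0.0006],
    [0,0,0],
  ],
  twist=[0,0],
)

```text
clock: 16.7
tool_pos: [0.6168, -0.0506, 0.1022]
eef_rot: [0.472, 0.527, -0.527, -0.472]
contact_force: [-0.3, 2.8, -2.3]
opening: 0.168
```

```bash
python3 s.py
python3 - <<'E'
from h import *
a=snapshot("scene")[:,:,::-1]
cv2.imwrite("pics/s5.png",cv2.resize(a[170:230,180:270],None,fx=8,fy=8,interpolation=cv2.INTER_CUBIC))
E
```

```text
16.7 [ 0.6168 -0.0506  0.1022] jaw deg 96.35329061005366 [ 0.0002  0.0001 -1.    ] [-0.2651  2.7732 -2.2882] [ 0.5018 -0.015  -0.0343] 14.828974923654219
[ 0.2051  0.8429 -0.3586  1.6744  0.4182  0.7008  1.3151]
```

View pics/s5.png

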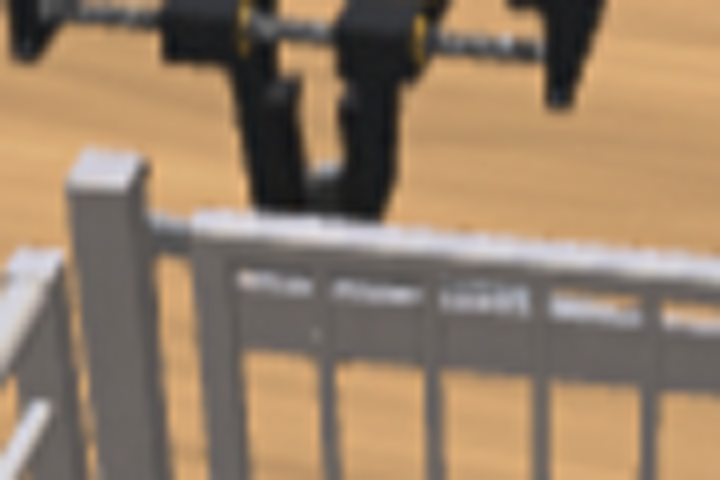

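The bar is lifted: its end beside the post at (170,232) is now nearly up to the gate's top rail, and the knob is held at (325,175). I'll keep feeling upward.

carry_out(
  offset=[
    [0,0.0005,0.0005],
    [0,0,0],
  ],
  twist=[0,0],
)

```text
clock: 17.0
tool_pos: [0.6168, -0.0505, 0.1027]
eef_rot: [-0.472, -0.527, 0.527, 0.471]
contact_force: [-0.2, 2.0, -2.9]
opening: 0.173
```

carry_out(
  offset=[
    [0,0.0003,0.0005],
    [0,0,0],
  ],
  twist=[0,0],
)

```text
clock: 17.25
tool_pos: [0.6168, -0.0504, 0.1032]
eef_rot: [-0.472, -0.527, 0.527, 0.471]
contact_force: [0.3, 0.5, -2.0]
opening: 0.168
```

carry_out(
  offset=[
    [0,0,0.0006],
    [0,0,0],
  ],
  twist=[0,0],
)

```text
clock: 17.5
tool_pos: [0.6167, -0.0503, 0.1038]
eef_rot: [-0.472, -0.527, 0.527, 0.472]
contact_force: [1.0, -0.9, -1.2]
opening: 0.168
```

carry_out(
  offset=[
    [0,0,0.0006],
    [0,0,0],
  ],
  twist=[0,0],
)

```text
clock: 17.75
tool_pos: [0.6167, -0.0502, 0.1044]
eef_rot: [-0.472, -0.527, 0.527, 0.472]
contact_force: [-0.2, -0.1, -2.0]
opening: 0.172
```

carry_out(
  offset=[
    [0,0,0.0005],
    [0,0,0],
  ],
  twist=[0,0],
)

```text
clock: 18.0
tool_pos: [0.6167, -0.0501, 0.1049]
eef_rot: [-0.472, -0.527, 0.527, 0.472]
contact_force: [0.9, -0.3, -1.5]
opening: 0.172
```

carry_out(
  offset=[
    [0,0,0.0005],
    [0,0,0],
  ],
  twist=[0,0],
)

```text
clock: 18.25
tool_pos: [0.6166, -0.05, 0.1054]
eef_rot: [-0.472, -0.527, 0.527, 0.472]
contact_force: [-0.2, -1.0, -2.7]
opening: 0.172
```

carry_out(
  offset=[
    [0,0,0.0004],
    [0,0,0],
  ],
  twist=[0,0],
)

```text
clock: 18.5
tool_pos: [0.6166, -0.05, 0.1058]
eef_rot: [-0.472, -0.527, 0.527, 0.472]
contact_force: [0.3, -1.2, -1.8]
opening: 0.171
```

carry_out(
  offset=[
    [0,0,0.0005],
    [0,0,0],
  ],
  twist=[0,0],
)

```text
clock: 18.75
tool_pos: [0.6166, -0.0499, 0.1063]
eef_rot: [-0.472, -0.527, 0.527, 0.472]
contact_force: [-0.3, -0.9, -1.7]
opening: 0.167
```

carry_out(
  offset=[
    [0,0,0.0005],
    [0,0,0],
  ],
  twist=[0,0],
)

```text
clock: 19.0
tool_pos: [0.6167, -0.0498, 0.1067]
eef_rot: [-0.471, -0.527, 0.527, 0.472]
contact_force: [0.7, -1.6, -2.1]
opening: 0.171
```

carry_out(
  offset=[
    [0,0,0.0005],
    [0,0,0],
  ],
  twist=[0,0],
)

```text
clock: 19.25
tool_pos: [0.6166, -0.0498, 0.107]
eef_rot: [-0.471, -0.527, 0.527, 0.472]
contact_force: [-0.0, 0.2, -4.3]
opening: 0.169
```

carry_out(
  offset=[
    [0,0,0.0003],
    [0,0,0],
  ],
  twist=[0,0],
)

```text
clock: 19.5
tool_pos: [0.6166, -0.0498, 0.1073]
eef_rot: [-0.471, -0.527, 0.527, 0.472]
contact_force: [0.3, -0.5, -6.0]
opening: 0.166
```

Leaf contact is confirmed: the vertical force went from about −2 to −6 N at z≈0.107. I'll ease down and work out the arc.

carry_out(
  offset=[
    [0,0,-0.0008],
    [0,0,-0.0008],
    [0,0,0],
  ],
  twist=[0,0,0],
)

```text
clock: 19.88
tool_pos: [0.6167, -0.05, 0.1062]
eef_rot: [0.472, 0.527, -0.527, -0.471]
contact_force: [-0.3, -0.9, -1.6]
opening: 0.165
```

Run:
```python
import numpy as np
from scipy.spatial.transform import Rotation as R
h=np.array([.6428,.1178,0]);d=np.array([-.0262,-.1676,0])
prev=0
for a in list(range(1,9))+list(range(12,105,4)):
    f=lambda t:h+R.from_euler('z',-t,degrees=True).apply(d)
    print(a,np.round((f(a)-f(prev))[:2],4),np.round(f(a)[:2],4));prev=a
```

```text
1 [-0.0029  0.0005] [ 0.6137 -0.0493]
2 [-0.0029  0.0005] [ 0.6108 -0.0488]
3 [-0.0029  0.0006] [ 0.6079 -0.0482]
4 [-0.0029  0.0006] [ 0.605  -0.0476]
5 [-0.0029  0.0007] [ 0.6021 -0.0469]
6 [-0.0029  0.0007] [ 0.5992 -0.0461]
7 [-0.0029  0.0008] [ 0.5964 -0.0454]
8 [-0.0028  0.0008] [ 0.5935 -0.0445]
12 [-0.0112  0.0038] [ 0.5823 -0.0407]
16 [-0.0109  0.0046] [ 0.5714 -0.0361]
20 [-0.0106  0.0054] [ 0.5609 -0.0307]
24 [-0.0102  0.0061] [ 0.5507 -0.0247]
28 [-0.0097  0.0068] [ 0.541  -0.0179]
32 [-0.0092  0.0074] [ 0.5318 -0.0104]
36 [-0.0087  0.0081] [ 0.5231 -0.0024]
40 [-0.0081  0.0086] [0.515  0.0063]
44 [-0.0075  0.0092] [0.5075 0.0154]
48 [-0.0068  0.0097] [0.5007 0.0251]
52 [-0.0061  0.0101] [0.4946 0.0353]
56 [-0.0054  0.0105] [0.4892 0.0458]
60 [-0.0046  0.0109] [0.4846 0.0567]
64 [-0.0039  0.0112] [0.4807 0.0679]
68 [-0.0031  0.0114] [0.4776 0.0793]
72 [-0.0023  0.0116] [0.4753 0.0909]
76 [-0.0015  0.0117] [0.4738 0.1027]
80 [-0.0006  0.0118] [0.4732 0.1145]
84 [0.0002 0.0118] [0.4734 0.1263]
88 [0.001  0.0118] [0.4744 0.1381]
92 [0.0018 0.0117] [0.4762 0.1498]
96 [0.0026 0.0115] [0.4789 0.1614]
100 [0.0034 0.0113] [0.4823 0.1727]
104 [0.0042 0.0111] [0.4865 0.1838]
```

carry_out(
  offset=[
    [0,0,-0.0002],
    [-0.0015,0.0002,0],
    [-0.0014,0.0003,0],
    [-0.001,0.0001,0],
    [0,0,0],
  ],
  twist=[0,-0.5,-0.5,-0.3,0],
)

```text
clock: 20.5
tool_pos: [0.6127, -0.0494, 0.1058]
eef_rot: [-0.478, -0.521, 0.522, 0.478]
contact_force: [-1.2, -2.4, -1.4]
opening: 0.17
```

carry_out(
  offset=[
    [-0.0015,0.0002,0],
    [-0.0015,0.0002,0],
    [-0.0014,0.0003,0],
    [0,0,0],
  ],
  twist=[-0.5,-0.5,-0.5,0],
)

```text
clock: 21.0
tool_pos: [0.6081, -0.0485, 0.1057]
eef_rot: [-0.484, -0.515, 0.515, 0.484]
contact_force: [-0.7, -1.5, -2.1]
opening: 0.168
```

carry_out(
  offset=[
    [-0.0015,0.0003,0],
    [-0.0015,0.0003,0],
    [-0.0014,0.0003,0],
    [-0.0014,0.0003,0],
    [-0.0014,0.0003,0],
    [0,0,0],
  ],
  twist=[-0.5,-0.5,-0.5,-0.5,-0.5,0],
)

```text
clock: 21.75
tool_pos: [0.6009, -0.0468, 0.1057]
eef_rot: [-0.495, -0.504, 0.505, 0.496]
contact_force: [0.6, -0.8, -1.6]
opening: 0.172
```

carry_out(
  offset=[
    [-0.0029,0.0007,0],
    [-0.0029,0.0008,0],
    [-0.0029,0.0008,0],
    [0,0,0],
  ],
  twist=[-1,-1,-1,0],
)

```text
clock: 22.25
tool_pos: [0.592, -0.0443, 0.1058]
eef_rot: [-0.508, -0.491, 0.492, 0.509]
contact_force: [0.1, -0.3, -1.8]
opening: 0.168
```

```bash
python3 s.py
```

```text
22.25 [ 0.592  -0.0443  0.1058] jaw deg 88.06139047064325 [-0.0007  0.0003 -1.    ] [ 0.0527 -0.2659 -1.7827] [0.0802 0.0593 0.017 ] 14.818456792744234
[ 0.1759  0.8067 -0.3135  1.7526  0.3797  0.6431  1.1829]
```

It is clear of the catch with low forces throughout. Now the swing along the arc, checking the force as it goes.

carry_out(
  offset=[
    [-0.0112,0.0038,0],
    [-0.0109,0.0046,0],
    [-0.0106,0.0054,0],
    [-0.0102,0.0061,0],
    [-0.0097,0.0068,0],
    [-0.0092,0.0074,0],
    [0,0,0],
  ],
  twist=[-4,-4,-4,-4,-4,-4,0],
)

```text
clock: 23.12
tool_pos: [0.5303, -0.0095, 0.1059]
eef_rot: [-0.599, -0.376, 0.376, 0.599]
contact_force: [-0.0, 0.7, -1.6]
opening: 0.169
```

carry_out(
  offset=[
    [-0.0087,0.0081,-0.0025],
    [-0.0081,0.0086,-0.0025],
    [-0.0075,0.0092,-0.0025],
    [-0.0068,0.0097,-0.0025],
    [-0.0061,0.0101,-0.0025],
    [-0.0054,0.0105,-0.0025],
    [-0.0046,0.0109,-0.002],
    [0,0,0],
  ],
  twist=[-4,-4,-4,-4,-4,-4,-4,0],
)

```text
clock: 24.12
tool_pos: [0.4827, 0.0569, 0.0893]
eef_rot: [-0.672, -0.219, 0.22, 0.672]
contact_force: [-2.8, -0.9, 5.8]
opening: 0.162
```

carry_out(
  offset=[
    [-0.0039,0.0112,0.001],
    [-0.0031,0.0114,0],
    [-0.0023,0.0116,0],
    [-0.0015,0.0117,0],
    [-0.0006,0.0118,0],
    [0.0002,0.0118,0],
    [0.001,0.0118,0],
    [0,0,0],
  ],
  twist=[-4,-4,-4,-4,-4,-4,-4,0],
)

```text
clock: 25.12
tool_pos: [0.473, 0.1389, 0.0896]
eef_rot: [-0.705, -0.051, 0.051, 0.706]
contact_force: [-2.8, 1.0, -0.9]
opening: 0.163
```

```bash
python3 s.py
```

```text
25.125 [0.473  0.1389 0.0896] jaw deg 8.269116291914372 [-0.001   0.0009 -1.    ] [-2.841   1.0346 -0.9333] [ 0.1288  0.4137 -0.0246] 14.346214876678529
[-0.445   0.7418  0.1088  2.0757 -0.2281  0.3357 -0.0045]
```

The gate is at 88° (1.54 rad). I'll release, lift straight up and verify.

carry_out(
  offset=[
    [0.0005,0,0],
    [0,0,0],
    [0,0,0],
    [0,0,0],
    [0,0,0],
  ],
  twist=[0,0,0,0,0],
  grip=0.04,
)

```text
clock: 25.75
tool_pos: [0.4739, 0.1376, 0.0897]
eef_rot: [0.705, 0.05, -0.05, -0.705]
contact_force: [-0.2, 0.7, -0.2]
opening: 0.449
```

carry_out(
  offset=[
    [0,0,0.004],
    [0,0,0.01],
    [0,0,0.016],
    [0,0,0.02],
    [0,0,0.025],
    [0,0,0.025],
    [0,0,0.02],
    [0,0,0],
  ],
  twist=[0,0,0,0,0,0,0,0],
)

```text
clock: 26.75
tool_pos: [0.4748, 0.138, 0.2114]
eef_rot: [-0.705, -0.051, 0.048, 0.706]
contact_force: [1.1, -0.2, 0.1]
opening: 0.456
```

carry_out(
  offset=[
    [-0.02,-0.04,0.02],
    [-0.02,-0.045,0.02],
    [0,-0.05,0.01],
    [0,-0.05,0],
    [0,-0.04,0],
    [0,0,0],
    [0,0,0],
  ],
  twist=[0,0,0,0,0,0,0],
)

```text
clock: 27.62
tool_pos: [0.4334, -0.0864, 0.2592]
eef_rot: [-0.705, -0.049, 0.05, 0.706]
contact_force: [-0.4, 0.7, -0.3]
opening: 0.45
```

```bash
python3 s.py
python3 - <<'E'
from h import *
a=snapshot("scene")[:,:,::-1]; b=snapshot("top")[:,:,::-1]
cv2.imwrite("pics/s6.png",np.hstack([cv2.resize(a[90:290,110:310],(400,400)),cv2.resize(b[40:240,190:390],(400,400))]))
E
```

```text
27.625 [ 0.4334 -0.0864  0.2592] jaw deg 8.084094423280252 [-0.0011  0.0008 -1.    ] [-0.3836  0.6582 -0.3304] [-0.0872  0.0919 -0.0077] 39.68069776464201
[-0.0605  0.397   0.2214  2.0435 -0.1308  0.7153  0.3843]
```

View pics/s6.png

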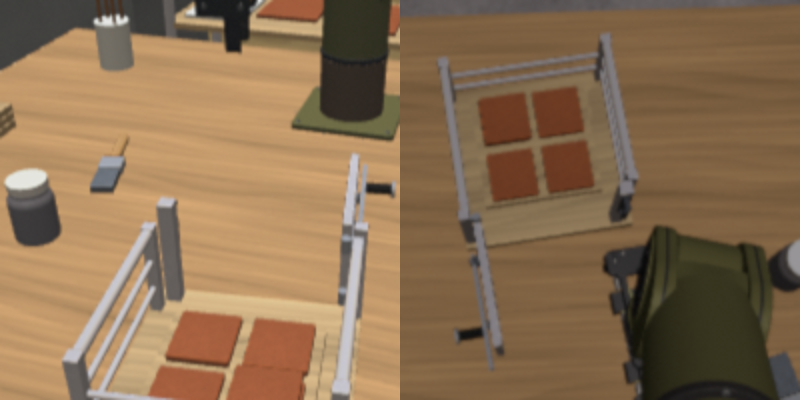

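The gate stands square to the front, with the knob at (375,188) in the left half and (470,333) in the right. The jar and brush look unmoved. I'll check the knob height and that the bystanders stayed put numerically, then hand in.

Run:
```python
from h import *
np.set_printoptions(precision=4,suppress=True)
h=np.array([.6428,.1178,0]);a=R.from_euler('z',6.4-88,degrees=True)
for z in(.11,.12): print(z,*proj("scene",np.array([h+a.apply([-.036,-.165,0])+[0,0,z],h+a.apply([-.057,-.165,0])+[0,0,z]])))
im=snapshot("scene");c=im[165:205,285:315].astype(int)
ys,xs=np.nonzero(c.max(2)<60);print("dark stem",xs.mean()+285,ys.mean()+165,len(xs),ys.min()+165,ys.max()+165)
for n in("scene","top"):
    o=cv2.imread(f"pics/{n}0.png");w=snapshot(n)[:,:,::-1]
    f=lambda i:(lambda y,x:(x.mean(),y.mean()))(*np.nonzero((i[...,1].astype(int)>i[...,2]+50)&(i[...,1].astype(int)>i[...,0]+30)))
    print(n,"basin",f(o),f(w))
o=cv2.imread("pics/scene0.png").astype(int);w=snapshot("scene")[:,:,::-1].astype(int)
print("jar,brush diff",np.abs(o-w)[170:215,105:145].mean(),np.abs(o-w)[155:190,150:180].mean())
```

```text
0.11 [298.6882 306.2473] [183.5407 184.0555]
0.12 [298.9476 306.5488] [180.4441 180.9545]
dark stem 298.97872340425533 184.0 47 182 186
scene basin (np.float64(343.2336570788196), np.float64(210.78838251774374)) (np.float64(319.44832269455384), np.float64(206.00814885236997))
top basin (np.float64(115.82703488372093), np.float64(208.76017441860466)) (np.float64(114.44578313253012), np.float64(207.63253012048193))
jar,brush diff 1.0803703703703704 1.2095238095238094
```

```bash
python3 -c "
from plant import job
print(job.finish_job())"
```

```text
the job is handed in; nothing more can be done
None
```

The cage is open, and I handed the job in at about 28 s with the gate at 88° (1.54 rad), the bar back at level and the gripper clear. No verdict was reported.

- **Lift:** I gripped the knob at 10 N and raised it in half-millimetre steps until the vertical force went from about −2 to −6 N. That puts an estimated 2.6 N on the leaf. I then eased it down about 1.5 mm.
- **Draw out and swing:** Drawing the bar out between the lip and the leaf stayed under about 3 N sideways. I swung the gate along its arc, lowering the bar on the way. This met about 6 N as the bar settled on its rest, so I backed off 1 mm. Then I released and retreated upward.
- **Failed grips:** The first grip closed on nothing because the fingertips did not cover the stem. The second caught only the tapered tips. Going 15 mm lower than the first try and 3 mm sideways fixed it.
- **Last checks:**
  - **Gate angle:** this comes from the gripper's heading at release, and the pictures afterwards agree with it.
  - **Bar:** the knob sits at pixel row 184.0, against a predicted 183.5 for a level bar.
  - **Jar and brush:** their image regions are unchanged.
  - **Basin:** the two views disagreed. It moved about 1 px in the top view, but the scene-view colour mask moved 24 px. I put that down to the mask picking up other green areas such as the arm and did not check further. The arm never went near the basin.

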